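# Shim for a machine foot

## Robot

A 6-joint arm with a two-finger parallel gripper is mounted at the origin on a cart in front of the work surface, level with it; the furniture and walls round the work are solid. World frame = base frame: x ahead of the robot, y to its left, z up, the work surface at z = 0. Lengths are in m, angles in rad, forces in N, time in s.
With the tool pointing down it reaches from about 0.225 to 0.875 m from the base axis. Payload 3.4 kg.
Tool frame: the origin (TCP) lies between the finger pads; the fingertips stand 11 mm ahead of it and the grasp point (between the pads) lies 8 mm behind it; z points along the fingers, y is the direction in which the jaws open and shut (so a half turn about z gives the same grasp; the last joint's range is limited). The gripper opens to 85 mm and grips with 20 to 120 N. Pads are 22 mm wide; open, the fingers measure 114 mm over their backs; the gripper's body (76 mm by 85 mm) begins 54 mm behind the grasp point. The pads swing forward as they close: fully open they stand 13 mm farther back than shut.
Start: joints at [-1.268, 0.276, 1.505, -0, 1.361, -0.121], TCP at [0.236, -0.524, 0.242] pointing down, gripper open.
Joint ranges: [-2.89, 2.89], [-0.75, 2.08], [0.22, 2.7], [-1.18, 4.32], [0.11, 2.71], [-2.7, 2.7]. Speed limits (rad/s): [2.57, 2.57, 3.14, 3.14, 3.14, 3.14].

## Interface

Orientations are given as a unit quaternion [w, x, y, z].
In Python, from rig import manip gives the robot as it stands. The module is installed in compiled form; this text tells all that it offers.
- The arm moves only by the tool move_arm, never from a script. Its argument "series" is a list that holds one entry, the list of rows, each a list of 7 numbers: the shift along the world's x, y, z in m, then the turn, a rotation vector about the world's x, y, z in rad, then the finger opening in m, from 0 to 0.0854. A call has 1 to 20 rows; each row shifts and turns the commanded pose from where the row before left it; what a row does not reach is not made up. A row lasts 1/12 s, in which the tool goes at most 41.7 mm and 7.16 degrees, less where a joint would pass 70% of its speed; a pose out of reach is approached as far as the arm can. A call with a gripper value outside its range is refused whole. The fingers move at their own pace and stop on an object; "newtons" is the grip in N (left out, the last holds). Time passes only in rows, so rows that do not move let the fingers close. It gives the time, the measured TCP pose, the force and the opening at its end, in the units of the state.
- manip.get_state(): the state, without advancing time (a new reading comes with each control period).
- manip.get_image(name): name is "scene" or "top" or "wrist"; returns a dict with "color" (384x512x3 uint8, red, green, blue), "fx", "fy", "cx", "cy" (pixels), "R" (3x3) and "t" (3): a world point X has camera coordinates R X + t; the wrist camera has in their place "tool_from_camera" (4x4, takes a point from camera to tool coordinates, whose origin is the TCP and whose axes are the flange's). Camera axes: x right, y down, z forward; pixel columns grow to the right and rows downward; lengths in m; the calibration is good to about 2 mm. A picture is of the moment at which its call begins: read the wrist's pose just before it. There is no depth.
- manip.sign_off(): hands the job in, once; it reports no verdict.
The state is a dict: "clock": time; "qpos": joint angles; "qd": joint speeds; "effort": joint torques, N m; "position": TCP position; "ee_rot": TCP orientation; "contact_force": force on the tool from outside, world axes, zero at the start; "moment": the same for the moment, N m; "width": finger opening in m.
Only numpy, scipy, OpenCV 4.12 (cv2) and the standard library are available. Lean on these libraries where they do the work, as an engineer would, in place of code of your own. Each camera call takes 0.05 s, during which the arm holds its last target.

## Task

Take the slotted steel shim out of the blue sprung tray and lay it flat on the green machine foot, square with the foot, with its slot pushed fully home around the stud and its solid end towards the front of the foot. It lies too low between the tray's rails to be gripped: press a fingertip lightly on it and slide it out of the open front until it overhangs far enough to pinch by its two sides. Press gently on it in the tray (10 to 15 N is right, never 20 N), do not drop it, and leave the tools around alone.

Things in the scene. Friction and masses are not known exactly. Their poses are not given: they have to be found in the camera images.
- shim: Bright steel slotted shim, 120 (x) x 50 (y) x 3 mm, about 0.12 kg. Origin: centre of its outline, underside. A slot 15 mm wide, centred in y, is cut 36 mm deep into the +x end (x = +24 to +60 mm); the rest is solid. Centre of mass 3 mm to -x. Starts flat in the tray, its solid -x end 2 to 11 mm inside the mouth, x along the tray's x.
- slot_end (a point): Centre of the closed end of the shim's slot, 24 mm to +x of the shim's origin, at half thickness. Axes as the shim's.
- tray: Blue fixed tray, base 150 (x) x 118 (y) x 10 mm. Origin: centre of its underside on the bench. A channel 51 mm wide, centred on y = 0, runs from the open mouth at x = -70 mm to a rear wall at x = +62 mm. Rails, their top at z = 67 mm, 1.6 mm above the shim, hide its sides; less than 11 mm is free behind it. In front of the mouth is free air down to the base, which ends 5 mm before it.
- tray_mouth (a point): Middle of the front edge of the bed at the mouth, 70 mm to -x of the tray's origin, at z = 62 mm (bed unloaded). Axes as the tray's: -x points out of the mouth, to within 20 degrees towards the robot.
- tray_bed: The black bed, the floor of the tray's channel, 132 x 48 x 8 mm; its origin is 4 mm below its top, on the tray's axis. Its top is at z = 62 mm unloaded. It is carried on stiff springs: it sinks about a millimetre under a fingertip's press and bottoms out at 2 mm, beyond 20 N, so set the press by force, not by height.
- bar_face (a point): Top inner edge of the brass bar, the sprung -y rail, at mid length. It clamps the shim sideways with a few newtons, so the shim drags: a fingertip pressing with only 2 or 3 N slips, about 10 to 15 N carries the shim along.
- foot: Fixed green machine foot: base 150 (x) x 100 (y) x 10 mm, on it a block 126 (x) x 36 (y) mm with a flat grey top at z = 50 mm; narrower than the shim, so fingers have room beside it. Origin: centre of the underside. Its front is -x (towards the robot within 20 degrees). Tray and foot may stand either way round on the bench.
- stud (a point): Foot of the dark upright stud on the grey top, at x = +30 mm, y = 0, z = 50 mm of the foot. The stud is 9 mm in diameter, 22 mm tall, its tip tapered. With the shim home its slot end touches the stud: the stud's axis is 28.5 mm to +x of the shim's origin, and the shim's x axis points along the foot's.
- spanner: Bystander: steel combination spanner, 172 mm long, 9 mm high, lying between tray and foot. Leave alone.
- tape_measure: Bystander: yellow tape measure, 64x69x32 mm, lying behind the work. Leave alone.
- red_screwdriver: Bystander: red-handled screwdriver, 200 mm long, behind the work. Leave alone.
- tape_roll: Bystander: roll of brown tape, 107 mm across, 48 mm high, lying flat behind the work. Leave alone.
There are look-alikes about, which are no part of the job. Of the things shaped like the shim, the steel one is meant.

How it is judged:
By the outcome, as a careful person would: the job done as asked, in the order asked, and still so for the second after the job is handed in, with the robot touching nothing.
It also fails if it takes over 64 s, if anything falls off the work surface, if the arm or the gripper's body presses on something with over 40 N, if the wrist force passes 120 N, or if a joint passes its speed limit or range.

## Working session

There is one attempt and no reset: what is moved stays moved. The work goes in short steps, Python scripts to look and compute and a tool call to move; the robot and the scene stay as the last step left them, time stands still between calls to the robot, and variables do not carry over. Pictures are saved under pics/ and viewed, and the job is handed in when it is done.

Besides the shell and the picture viewer there is one more tool, called after "Request:" as name(argument=value, ...) on one line, values as JSON. move_arm: Moves the arm, as the interface text tells. Its arguments: {"type":"object","properties":{"series":{"type":"array"},"newtons":{"type":"number"}},"required":["series"]}

```bash
mkdir -p pics; cat > h.py <<'E'
from rig import manip
import numpy as np, cv2
def snap(n,fn):
    s=manip.get_state(); d=manip.get_image(n)
    cv2.imwrite('pics/'+fn+'.png',d['color'][:,:,::-1])
    np.savez('pics/'+fn+'.npz',pos=s['position'],rot=s['ee_rot'],**{k:v for k,v in d.items()})
    return d
E
python3 - <<'E'
from h import *
for n in ['scene','top','wrist']:
    d=snap(n,n+'0'); print(n,{k:np.round(v,4).tolist() for k,v in d.items() if k!='color'})
print(manip.get_state())
E
```

```text
scene {'fx': 415.4283, 'fy': 415.4283, 'cx': 255.1919, 'cy': 194.892, 'R': [[-0.4867, -0.8734, -0.018], [-0.4157, 0.2497, -0.8746], [0.7684, -0.4182, -0.4845]], 't': [0.2657, 0.2776, 0.589]}
top {'fx': 411.6931, 'fy': 411.6931, 'cx': 253.7333, 'cy': 196.1153, 'R': [[-0.0125, -0.9999, -0.0033], [-0.9862, 0.0129, -0.1649], [0.1649, 0.0012, -0.9863]], 't': [-0.0136, 0.5606, 0.96]}
wrist {'fx': 315.9013, 'fy': 315.9013, 'cx': 256.3836, 'cy': 197.9339, 'tool_from_camera': [[-0.0, -0.9575, -0.2884, 0.0738], [1.0, -0.0, -0.0001, 0.0015], [0.0001, -0.2884, 0.9575, -0.1323], [0.0, 0.0, 0.0, 1.0]]}
{'clock': 0.15, 'qpos': array([-1.26800076e+00,  2.76434807e-01,  1.50583273e+00,  7.35029708e-06,
        1.36071726e+00, -1.20998323e-01]), 'qd': array([-0.00035318, -0.00391597, -0.00562715, -0.00148231, -0.00167141,
        0.00024269]), 'effort': array([ 1.87698664e-03, -4.17146838e+01, -2.46033597e+01, -6.29407737e-05,
        7.58111448e-03,  2.50410466e-05]), 'position': array([ 0.23633611, -0.52376662,  0.24165076]), 'ee_rot': array([-6.93524668e-04,  9.77633643e-01,  2.10313994e-01, -5.96059267e-05]), 'contact_force': array([ 0.36003463, -0.18330114,  0.18345675]), 'moment': array([0.04811762, 0.03523554, 0.02105358]), 'width': 0.08507877190211685}
```

View pics/scene0.png

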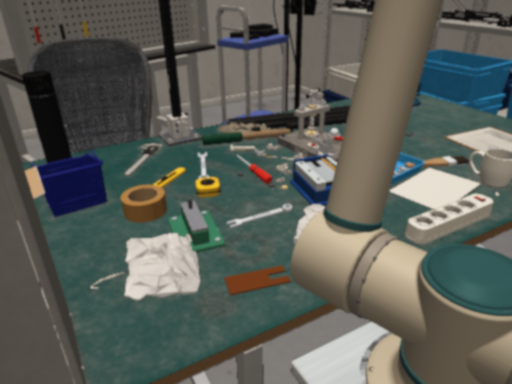

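View pics/top0.png

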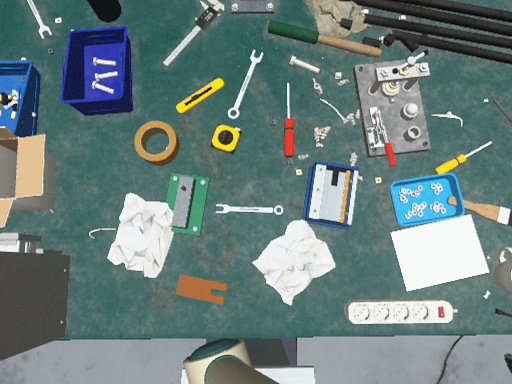

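```bash
python3 - <<'E'
import cv2
a=cv2.imread('pics/top0.png')
cv2.imwrite('pics/top0c.png',cv2.resize(a[150:350,100:300],None,fx=3,fy=3,interpolation=cv2.INTER_CUBIC))
cv2.imwrite('pics/top0d.png',cv2.resize(a[130:330,280:480],None,fx=3,fy=3,interpolation=cv2.INTER_CUBIC))
E
```

```text
(no output)
```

View pics/top0c.png

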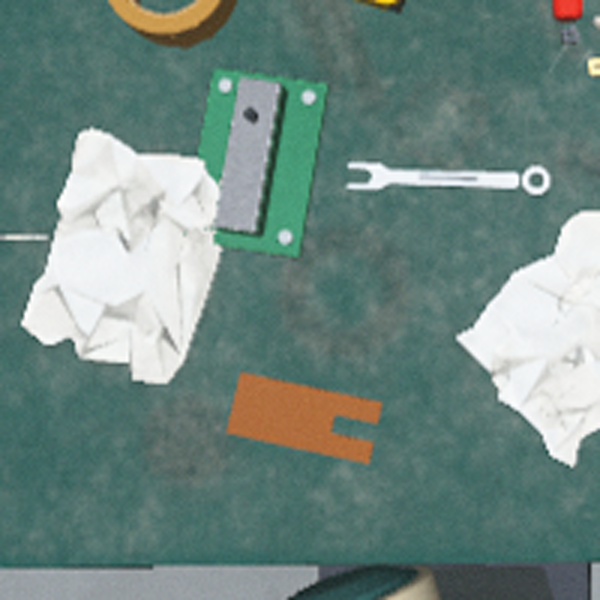

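View pics/top0d.png

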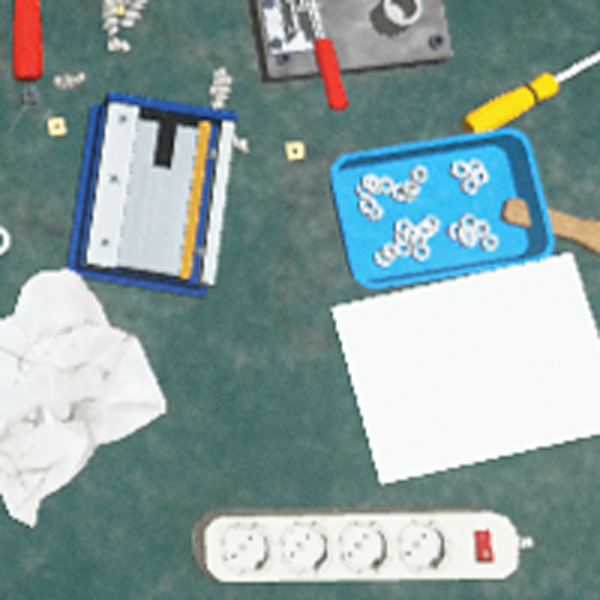

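```bash
python3 - <<'E'
import cv2
a=cv2.imread('pics/top0.png')
cv2.imwrite('pics/top0e.png',cv2.resize(a[155:235,295:375],None,fx=7.5,fy=7.5,interpolation=cv2.INTER_CUBIC))
cv2.imwrite('pics/top0f.png',cv2.resize(a[165:245,150:230],None,fx=7.5,fy=7.5,interpolation=cv2.INTER_CUBIC))
E
```

```text
(no output)
```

View pics/top0e.png

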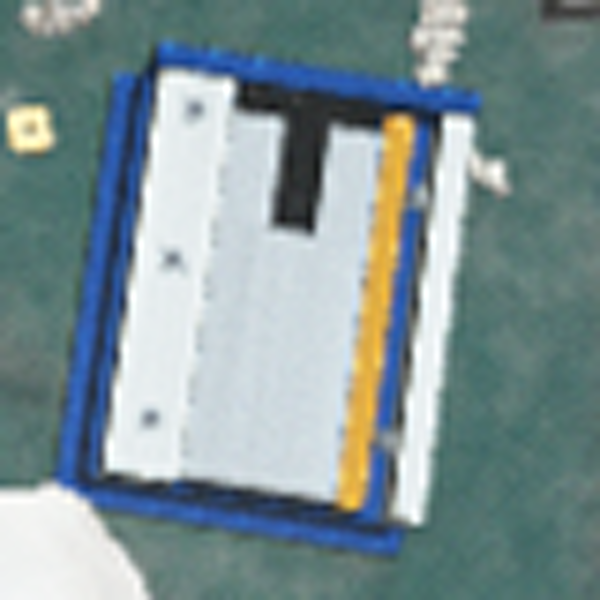

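View pics/top0f.png

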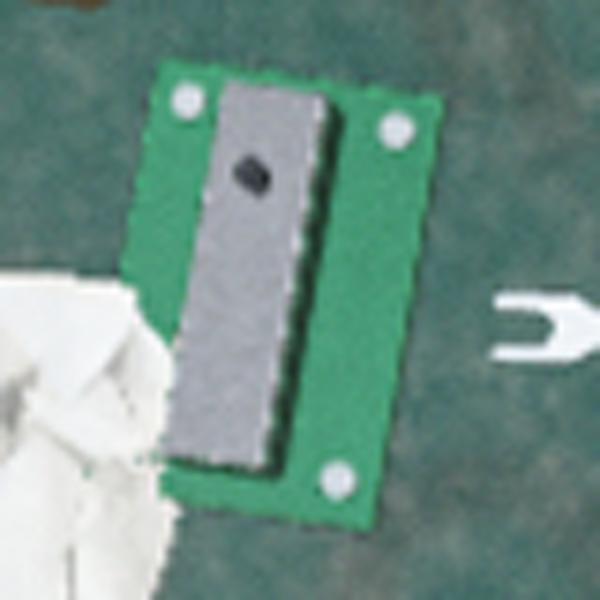

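```bash
cat >> h.py <<'E'
from scipy.spatial.transform import Rotation as Ro
def cam(fn):
    z=np.load('pics/'+fn+'.npz')
    K=np.array([[z['fx'],0,z['cx']],[0,z['fy'],z['cy']],[0,0,1]],float)
    if 'R' in z: R,t=z['R'],z['t']
    else:
        q=z['rot'];Rt=Ro.from_quat(np.r_[q[1:],q[0]]).as_matrix();T=z['tool_from_camera']
        Rc=Rt@T[:3,:3];C=Rt@T[:3,3]+z['pos'];R=Rc.T;t=-R@C
    return K,R,t
def back(fn,uv,h):
    K,R,t=cam(fn);uv=np.atleast_2d(uv).astype(float);h=np.broadcast_to(h,len(uv))
    C=-R.T@t;d=(np.c_[uv,np.ones(len(uv))]@np.linalg.inv(K).T)@R
    return C+d*((h-C[2])/d[:,2])[:,None]
def proj(fn,X):
    K,R,t=cam(fn);p=(np.atleast_2d(X)@R.T+t)@K.T;return p[:,:2]/p[:,2:]
E
python3 - <<'E'
from h import *
o=np.array([295,155]);f=lambda *p:np.array(p)/7.5+o-0.43
P=back('top0',f((183,478),(340,500),(383,128),(233,112),(295,230)),.065);print('shim FL FR BR BL slot\n',P.round(4))
d=P[3]-P[0];e=P[2]-P[1];print(np.degrees(np.arctan2([d[1],e[1]],[d[0],e[0]])),np.linalg.norm(d),np.linalg.norm(e),np.linalg.norm(P[0]-P[1]))
w=back('top0',f((103,472),(160,70)),.067);print('railL',w.round(4), np.degrees(np.arctan2(*(w[1]-w[0])[[1,0]])))
b=back('top0',f((60,490),(398,553),(478,100)),.01);print('base',b.round(4))
o=np.array([150,165])
P=back('top0',f((220,85),(325,95),(268,470),(163,455)),.05);print('foot RL RR FR FL\n',P.round(4),'c',P.mean(0).round(4))
d=P[0]-P[3];e=P[1]-P[2];print(np.degrees(np.arctan2([d[1],e[1]],[d[0],e[0]])),np.linalg.norm(d),np.linalg.norm(e),np.linalg.norm(P[0]-P[1]))
Q=back('top0',f((163,65),(443,97),(370,530)),.01);print('base',Q.round(4))
print('bc',(Q[0]+Q[2])/2, np.degrees(np.arctan2(*(Q[1]-Q[2])[[1,0]])))
print('stud mid?',back('top0',f((258,184)),.05),back('top0',f((245,168)),.072))
print('paper right edge z=.03',back('top0',f((130,280),(175,350),(165,480),(180,510)),.03).round(4))
E
```

```text
shim FL FR BR BL slot
 [[ 0.5018 -0.1751  0.065 ]
 [ 0.4942 -0.2245  0.065 ]
 [ 0.6145 -0.244   0.065 ]
 [ 0.6204 -0.1959  0.065 ]
 [ 0.5813 -0.2142  0.065 ]]
[-9.91905297 -9.22432905] 0.12040580778589537 0.12187878260840823 0.049968386583455905
railL [[ 0.5038 -0.1496  0.067 ]
 [ 0.6342 -0.1725  0.067 ]] -9.966505393610602
base [[ 0.5044 -0.1425  0.01  ]
 [ 0.4818 -0.2544  0.01  ]
 [ 0.6363 -0.2895  0.01  ]]
foot RL RR FR FL
 [[0.6126 0.1625 0.05  ]
 [0.6088 0.1281 0.05  ]
 [0.486  0.1449 0.05  ]
 [0.4913 0.1787 0.05  ]] c [0.5496 0.1536 0.05  ]
[-7.60496906 -7.81201371] 0.12238034232140005 0.12390764077598306 0.03467390265622608
base [[0.6286 0.1896 0.01  ]
 [0.6162 0.0939 0.01  ]
 [0.4693 0.1174 0.01  ]]
bc [0.5489402  0.15349415 0.01      ] -9.08090544449434
stud mid? [[0.57939363 0.14956809 0.05      ]] [[0.58052381 0.1499821  0.072     ]]
paper right edge z=.03 [[0.5514 0.1949 0.03  ]
 [0.5278 0.1795 0.03  ]
 [0.485  0.182  0.03  ]
 [0.4751 0.1769 0.03  ]]
```

The shim lookalikes are the steel plate in the blue tray (top ~334,195) and the orange-brown plate on the bare bench (~202,289). The tray one fits because it is steel, has its slot to the rear and lies between the rails. The enlarged crop shows this. Next I move above it, closing the fingers on the way.

Request:
move_arm(series=[[[0.0235,0.0265,0,0,0,-0.0495,0],[0.0235,0.0265,0,0,0,-0.0495,0],[0.0235,0.0265,0,0,0,-0.0495,0],[0.0235,0.0265,0,0,0,-0.0495,0],[0.0235,0.0265,0,0,0,-0.0495,0],[0.0235,0.0265,0,0,0,-0.0495,0],[0.0235,0.0265,0,0,0,-0.0495,0],[0.0235,0.0265,0,0,0,-0.0495,0],[0.0235,0.0265,0,0,0,-0.0495,0],[0.0235,0.0265,0,0,0,-0.0495,0],[0.0235,0.0265,0,0,0,-0.0495,0],[0.0235,0.0265,0,0,0,-0.0495,0],[0,0,0,0,0,0,0],[0,0,0,0,0,0,0]]], newtons=40)

```text
clock: 1.32
position: [0.5192, -0.2046, 0.2418]
ee_rot: [-0.0, 0.997, -0.083, -0.0]
contact_force: [-0.4, 0.4, -0.3]
width: 0.0003
```

```bash
python3 - <<'E'
from h import *
snap('wrist','w1')
s=manip.get_state();print(s)
a=cv2.imread('pics/w1.png');cv2.imwrite('pics/w1b.png',cv2.resize(a,(800,600),interpolation=cv2.INTER_CUBIC))
E
```

```text
{'clock': 1.3667, 'qpos': array([-5.01911516e-01,  2.50703870e-01,  1.54152903e+00, -8.90142871e-04,
        1.35034620e+00,  1.23694846e+00]), 'qd': array([-3.26560108e-02, -7.80699367e-03,  8.07419158e-03, -5.28750452e-03,
       -9.02186972e-05, -1.39056511e-04]), 'effort': array([ 1.10195696e+00, -3.99159372e+01, -2.46824044e+01,  1.35624851e-01,
       -2.58378626e-02,  1.71677599e-02]), 'position': array([ 0.5184073 , -0.20568179,  0.24190268]), 'ee_rot': array([ 1.96723498e-04,  9.96479370e-01, -8.38357504e-02, -6.27012754e-04]), 'contact_force': array([-0.46634527, -0.60687213, -0.52633094]), 'moment': array([-0.01751872,  0.01893431, -0.01420939]), 'width': 0.00012723495328050355}
```

View pics/w1b.png

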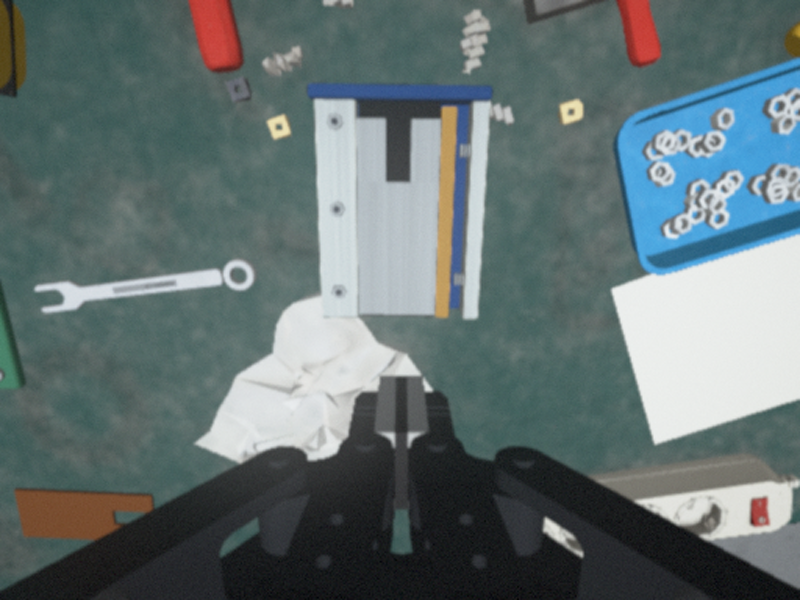

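```bash
python3 - <<'E'
import cv2
a=cv2.imread('pics/w1.png')
cv2.imwrite('pics/w1c.png',cv2.resize(a[45:215,190:320],None,fx=3.5,fy=3.5,interpolation=cv2.INTER_CUBIC))
cv2.imwrite('pics/w1d.png',cv2.resize(a[180:300,120:290],None,fx=4.5,fy=4.5,interpolation=cv2.INTER_CUBIC))
a=cv2.imread('pics/top0.png')
cv2.imwrite('pics/top0g.png',cv2.resize(a[210:310,240:350],None,fx=6,fy=6,interpolation=cv2.INTER_CUBIC))
E
```

```text
(no output)
```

View pics/w1c.png

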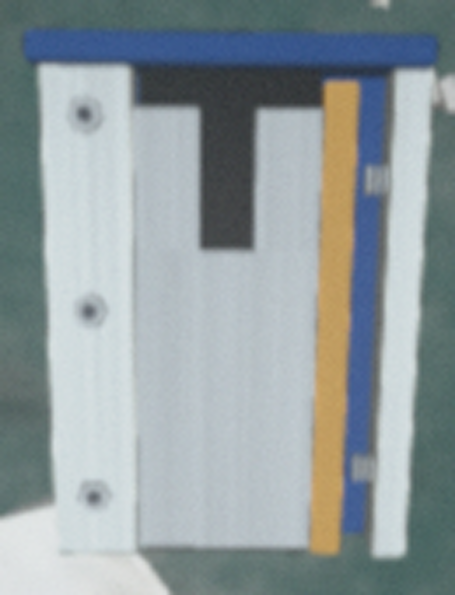

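View pics/w1d.png

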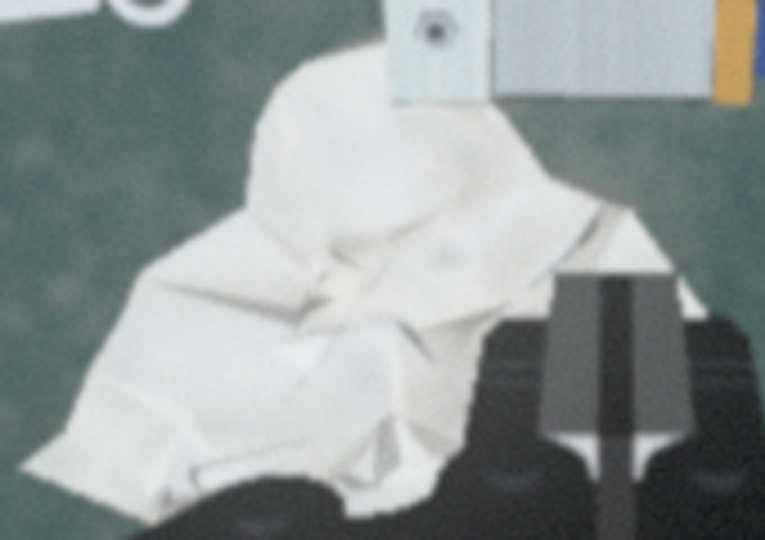

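View pics/top0g.png

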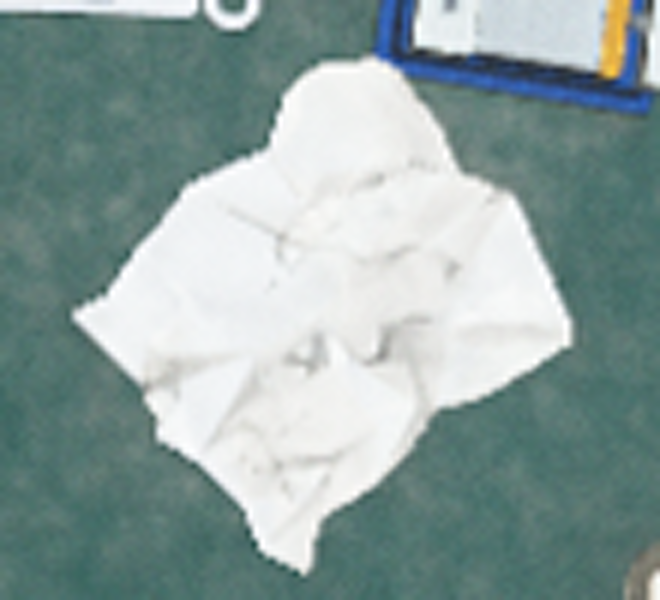

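```bash
cat >> h.py <<'E'
def tri(obs):
    A=[];b=[]
    for fn,uv in obs:
        K,R,t=cam(fn);P=K@np.c_[R,t];u,v=uv
        for r in (u*P[2]-P[0],v*P[2]-P[1]): A.append(r[:3]);b.append(-r[3])
    return np.linalg.lstsq(np.array(A),np.array(b),rcond=None)[0]
def ang(d): return np.degrees(np.arctan2(d[1],d[0]))
E
python3 - <<'E'
from h import *
f=lambda s,o,*p:np.array(p)/s+np.array(o)-.35
P=back('w1',f(3.5,(190,45),(137,546),(310,548),(322,108),(135,106),(227,249)),.065);print(P.round(4))
print(ang(P[3]-P[0]),np.linalg.norm(P[3]-P[0]),np.linalg.norm(P[1]-P[2]),np.linalg.norm(P[1]-P[0]))
r=back('w1',f(3.5,(190,45),(58,553),(40,63),(407,556),(433,68)),.067);print(r.round(4),ang(r[1]-r[0]),ang(r[3]-r[2]))
g=lambda p:f(4.5,(120,180),p)[0]
h=lambda p:f(6,(240,210),p)[0]
for a,b in [((325,250),(280,240)),((610,208),(508,193)),((145,272),(190,185)),((25,467),(75,317)),((548,180),(465,172)),((408,325),(430,318))]:
    X=tri([('w1',g(a)),('top0',h(b))]);print(X.round(4),proj('w1',X)-g(a))
print(back('top0',h((440,110)),.0),back('top0',h((440,110)),.03))
E
```

```text
[[ 0.5024 -0.1742  0.065 ]
 [ 0.4934 -0.224   0.065 ]
 [ 0.6121 -0.2447  0.065 ]
 [ 0.6207 -0.1966  0.065 ]
 [ 0.581  -0.2143  0.065 ]]
-10.725021106519433 0.12042654588345914 0.12052344888515644 0.05066244098170237
[[ 0.5047 -0.1514  0.067 ]
 [ 0.6347 -0.1746  0.067 ]
 [ 0.4869 -0.2516  0.067 ]
 [ 0.6168 -0.2741  0.067 ]] -10.152534145850975 -9.832523288089964
[ 0.4329 -0.1021 -0.0296] [[1.05527969 0.61893312]]
[ 0.4492 -0.1937  0.0126] [[1.00095241 0.35814241]]
[ 0.4535 -0.0631  0.0146] [[-0.2780682  -0.19915104]]
[ 0.4005 -0.0147  0.0166] [[0.13827895 0.09741238]]
[ 0.4582 -0.1774  0.0072] [[0.56542001 0.23754057]]
[ 0.4069 -0.1492  0.0112] [[17.04558673  9.696119  ]]
[[ 0.48460449 -0.16927845  0.        ]] [[ 0.48199951 -0.16502596  0.03      ]]
```

Request:
move_arm(series=[[[0.0112,-0.0013,-0.02,0,0,-0.0025,0],[0.0112,-0.0013,-0.025,0,0,-0.0025,0],[0.0112,-0.0013,-0.03,0,0,-0.0025,0],[0.0112,-0.0013,-0.03,0,0,-0.0025,0],[0,0,-0.03,0,0,0,0],[0,0,-0.022,0,0,0,0],[0,0,0,0,0,0,0],[0,0,0,0,0,0,0]]])

```text
clock: 2.03
position: [0.5617, -0.2122, 0.0844]
ee_rot: [-0.0, 0.996, -0.091, -0.002]
contact_force: [-0.0, -0.4, 0.3]
width: 0.0001
```

```bash
python3 - <<'E'
from h import *
snap('wrist','w2')
s=manip.get_state();print(s['position'],s['ee_rot'],s['contact_force'])
E
```

```text
[ 0.56307451 -0.21263748  0.08598986] [ 2.78484313e-04  9.95884265e-01 -9.06334422e-02  1.77919730e-04] [ 0.57848042 -0.45790843 -0.67260269]
```

View pics/w2.png

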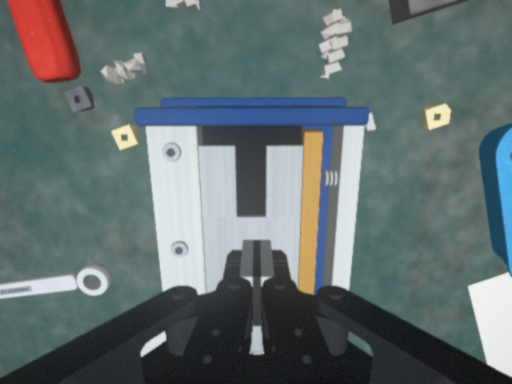

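Request:
move_arm(series=[[[0,0,-0.005,0,0,0,0],[0,0,-0.003,0,0,0,0],[0,0,-0.001,0,0,0,0],[0,0,0,0,0,0,0]]])

```text
clock: 2.42
position: [0.5634, -0.2115, 0.077]
ee_rot: [0.0, 0.996, -0.09, 0.0]
contact_force: [-0.0, 0.4, 0.4]
width: -0.0002
```

Request:
move_arm(series=[[[0,0,-0.0007,0,0,0,0],[0,0,-0.0005,0,0,0,0],[0,0,0,0,0,0,0]]])

```text
clock: 2.67
position: [0.5636, -0.2114, 0.0759]
ee_rot: [0.0, 0.996, -0.09, 0.0]
contact_force: [-0.7, 1.1, 3.9]
width: -0.0
```

Request:
move_arm(series=[[[0,0,-0.0005,0,0,0,0],[0,0,0,0,0,0,0]]])

```text
clock: 2.83
position: [0.5636, -0.2114, 0.0757]
ee_rot: [0.0, 0.996, -0.09, 0.001]
contact_force: [-0.3, 0.8, 6.4]
width: 0.0001
```

Request:
move_arm(series=[[[0,0,-0.0006,0,0,0,0],[0,0,-0.0005,0,0,0,0],[0,0,0,0,0,0,0]]])

```text
clock: 3.08
position: [0.5636, -0.2115, 0.0753]
ee_rot: [0.0, 0.996, -0.09, 0.001]
contact_force: [-3.0, 1.5, 9.8]
width: -0.0005
```

Request:
move_arm(series=[[[0,0,-0.0006,0,0,0,0],[0,0,0,0,0,0,0],[-0.001,0.0002,0,0,0,0,0],[-0.002,0.0004,0,0,0,0,0],[-0.003,0.0005,0,0,0,0,0]]])

```text
clock: 3.5
position: [0.5616, -0.2112, 0.0755]
ee_rot: [0.001, 0.996, -0.09, 0.005]
contact_force: [4.8, 1.2, 8.4]
width: 0.0
```

Request:
move_arm(series=[[[0,0,-0.0008,0,0,0,0],[-0.002,0.0004,0,0,0,0,0],[-0.003,0.0005,0,0,0,0,0],[-0.003,0.0005,0,0,0,0,0]]])

```text
clock: 3.83
position: [0.5546, -0.21, 0.0753]
ee_rot: [0.001, 0.996, -0.09, 0.006]
contact_force: [5.8, 1.0, 10.2]
width: 0.0002
```

```bash
python3 - <<'E'
from h import *
snap('wrist','w3');s=manip.get_state();print(s['position'],s['contact_force'])
a=cv2.imread('pics/w3.png');cv2.imwrite('pics/w3c.png',cv2.resize(a[80:320,120:390],None,fx=2.5,fy=2.5,interpolation=cv2.INTER_CUBIC))
E
```

```text
[ 0.5537971  -0.20979478  0.07526132] [ 5.18163793  1.17619211 10.11188277]
```

View pics/w3c.png

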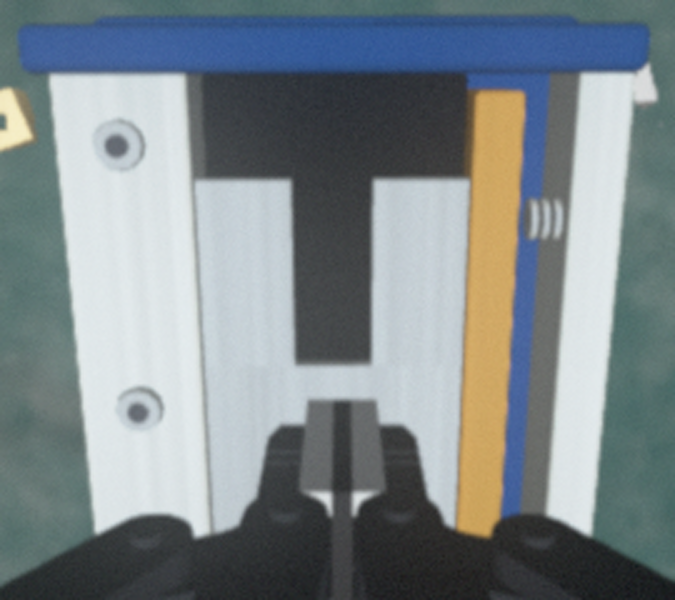

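Request:
move_arm(series=[[[-0.002,0.0004,-0.0005,0,0,0,0],[-0.003,0.0005,0,0,0,0,0],[-0.003,0.0005,0,0,0,0,0],[-0.003,0.0005,0,0,0,0,0],[-0.003,0.0005,0,0,0,0,0]]])

```text
clock: 4.3
position: [0.5411, -0.2079, 0.0752]
ee_rot: [0.001, 0.996, -0.09, 0.007]
contact_force: [5.7, 0.7, 11.8]
width: 0.0001
```

Request:
move_arm(series=[[[-0.003,0.0006,0,0,0,0,0],[-0.003,0.0006,0,0,0,0,0],[-0.003,0.0006,0,0,0,0,0],[-0.003,0.0006,0,0,0,0,0],[-0.003,0.0006,0,0,0,0,0]]])

```text
clock: 4.72
position: [0.5261, -0.205, 0.0751]
ee_rot: [0.002, 0.996, -0.09, 0.007]
contact_force: [6.3, 1.4, 10.6]
width: -0.0
```

Request:
move_arm(series=[[[-0.003,0.0006,-0.0002,0,0,0,0],[-0.003,0.0006,0,0,0,0,0],[-0.003,0.0006,0,0,0,0,0],[-0.002,0.0003,0,0,0,0,0],[0,0,0,0,0,0,0]]])

```text
clock: 5.13
position: [0.5147, -0.2029, 0.0749]
ee_rot: [0.002, 0.996, -0.09, 0.007]
contact_force: [5.0, 1.3, 11.8]
width: -0.0002
```

```bash
python3 - <<'E'
from h import *
snap('wrist','w4');s=manip.get_state();print(s['position'],s['contact_force'])
a=cv2.imread('pics/w4.png');cv2.imwrite('pics/w4c.png',cv2.resize(a[50:320,120:390],None,fx=2.2,fy=2.2,interpolation=cv2.INTER_CUBIC))
E
```

```text
[ 0.51470358 -0.20291155  0.07491074] [ 5.02352826  0.19797406 12.90184716]
```

View pics/w4c.png

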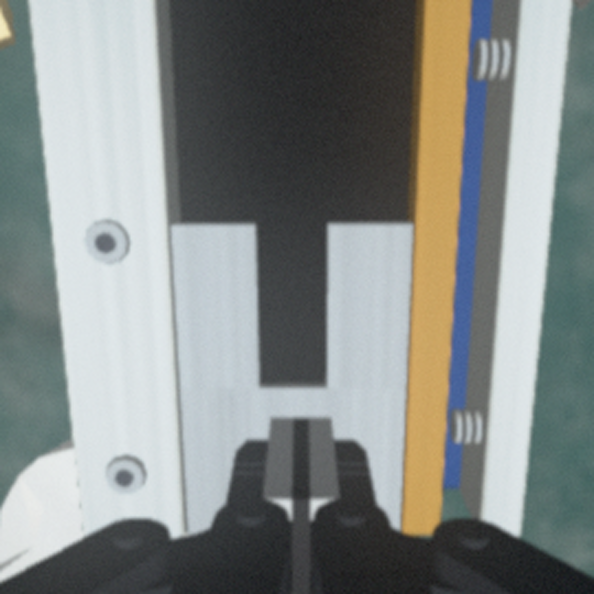

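Request:
move_arm(series=[[[0,0,0.004,0,0,0,0],[0,0,0.01,0,0,0,0],[0,0,0.02,0,0,0,0.02],[-0.01,0.002,0.025,0,0,0,0.085],[-0.01,0.002,0.02,0,0,0,0.085],[-0.01,0.002,0.01,0,0,0,0.085],[-0.006,0.001,0,0,0,0,0.085],[0,0,0,0,0,0,0.085],[0,0,0,0,0,0,0.085]]])

```text
clock: 5.93
position: [0.4723, -0.1939, 0.1594]
ee_rot: [-0.0, 0.996, -0.09, -0.001]
contact_force: [0.0, 0.0, 1.0]
width: 0.0832
```

```bash
python3 - <<'E'
from h import *
snap('wrist','w5');s=manip.get_state();print(s['position'],s['ee_rot'],s['contact_force'],s['width'])
snap('top','t5')
a=cv2.imread('pics/w5.png');cv2.imwrite('pics/w5c.png',cv2.resize(a,(800,600),interpolation=cv2.INTER_CUBIC))
E
```

```text
[ 0.47263408 -0.19405464  0.15923072] [-4.19647025e-04  9.95932077e-01 -9.01015745e-02 -9.10480648e-04] [0.28683074 0.02222083 0.03551217] 0.08517531662990173
```

View pics/w5c.png

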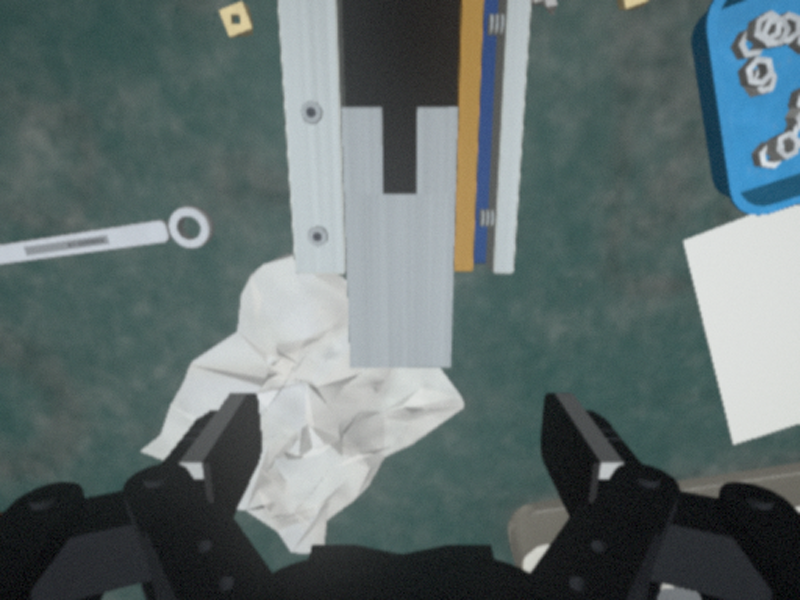

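View pics/t5.png

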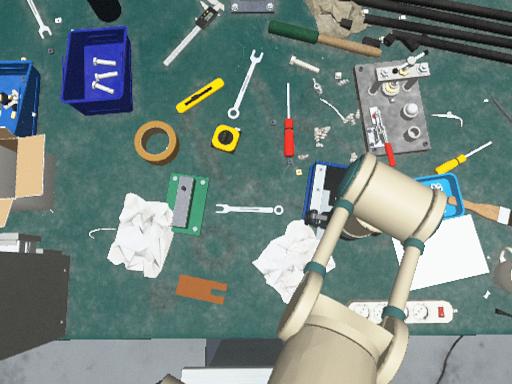

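```bash
python3 - <<'E'
from h import *
f=lambda *p:(np.array(p)+.5)/1.5625-.5
P=back('w5',f((349.5,367),(451,367),(457,107),(343,107),(400,193)),.065);print(P.round(4))
print(ang(P[3]-P[0]),ang(P[2]-P[1]),np.linalg.norm(P[3]-P[0]),np.linalg.norm(P[1]-P[2]),np.linalg.norm(P[1]-P[0]))
F=(P[0]+P[1])/2;B=(P[2]+P[3])/2;print('center',(F+B)/2,ang(B-F))
r=back('w5',f((296,273),(505,273)),.067);print(r.round(4)); m=r.mean(0);u=(B-F)/np.linalg.norm(B-F);print('overhang',(m-F)@u)
print('grasp',F+u*.028)
s=manip.get_state();print(s['position'],ang(Ro.from_quat(np.r_[s['ee_rot'][1:],s['ee_rot'][0]]).as_matrix()[:,0]))
E
```

```text
[[ 0.4533 -0.1655  0.065 ]
 [ 0.4443 -0.2151  0.065 ]
 [ 0.5626 -0.2358  0.065 ]
 [ 0.5714 -0.1879  0.065 ]
 [ 0.5318 -0.2054  0.065 ]]
-10.75708151984158 -9.88120218678766 0.12012119376670814 0.12010031245729676 0.05045399305410811
center [ 0.50790832 -0.20108922  0.065     ] -10.319179922061732
[[ 0.5049 -0.1513  0.067 ]
 [ 0.4875 -0.2469  0.067 ]]
overhang 0.048202658611031436
grasp [ 0.47637316 -0.1953474   0.065     ]
[ 0.47289023 -0.19411345  0.15915631] -10.332768915583657
```

Request:
move_arm(series=[[[0.0019,-0.0006,-0.02,0,0,0,0.085],[0.0019,-0.0006,-0.025,0,0,0,0.085],[0,0,-0.025,0,0,0,0.08],[0,0,-0.02,0,0,0,0.07],[0,0,-0.01,0,0,0,0.065],[0,0,-0.005,0,0,0,0.06],[0,0,0,0,0,0,0.06],[0,0,0,0,0,0,0.06]]], newtons=50)

```text
clock: 6.7
position: [0.4776, -0.1959, 0.0557]
ee_rot: [0.0, 0.996, -0.09, 0.0]
contact_force: [-0.8, -0.7, 0.1]
width: 0.0601
```

```bash
python3 - <<'E'
from h import *
snap('wrist','w6');s=manip.get_state();print(s['position'],s['contact_force'],s['width'])
a=cv2.imread('pics/w6.png');cv2.imwrite('pics/w6c.png',cv2.resize(a,(800,600),interpolation=cv2.INTER_CUBIC))
E
```

```text
[ 0.47794419 -0.19604963  0.05621729] [0.22690626 0.22776444 0.38563856] 0.06016219299265618
```

View pics/w6c.png

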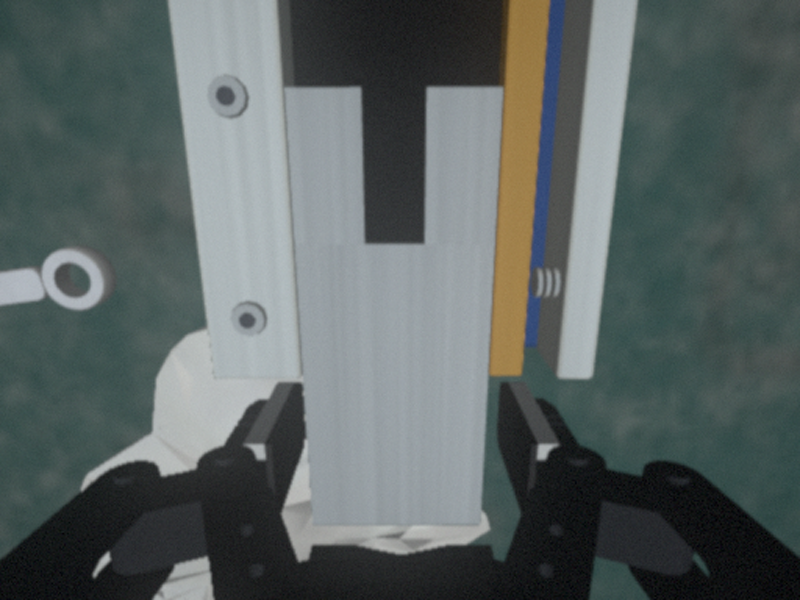

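Request:
move_arm(series=[[[0,0,-0.002,0,0,0,0.056],[0,0,0,0,0,0,0.052],[0,0,0,0,0,0,0.045],[0,0,0,0,0,0,0.04],[0,0,0,0,0,0,0.04],[0,0,0,0,0,0,0.04]]], newtons=60)

```text
clock: 7.25
position: [0.4776, -0.1954, 0.0541]
ee_rot: [-0.0, 0.996, -0.09, 0.001]
contact_force: [-0.1, 3.1, 5.5]
width: 0.0477
```

Request:
move_arm(series=[[[0,0,0.0008,0,0,0,0.04],[-0.002,0.0004,0,0,0,0,0.04],[-0.004,0.0007,0,0,0,0,0.04],[-0.005,0.0009,0,0,0,0,0.04],[-0.005,0.0009,0,0,0,0,0.04]]])

```text
clock: 7.67
position: [0.4607, -0.1926, 0.0542]
ee_rot: [0.0, 0.996, -0.09, 0.0]
contact_force: [2.0, 2.4, 1.3]
width: 0.0477
```

```bash
python3 - <<'E'
from h import *
snap('wrist','w7');s=manip.get_state();print(s['position'],s['contact_force'],s['moment'],s['width'])
a=cv2.imread('pics/w7.png');cv2.imwrite('pics/w7c.png',cv2.resize(a,(800,600),interpolation=cv2.INTER_CUBIC))
E
```

```text
[ 0.45915848 -0.19202938  0.05402182] [0.88053807 2.12316027 2.46344611] [ 0.30546972 -0.37664073  0.08682244] 0.04787759177982989
```

View pics/w7c.png

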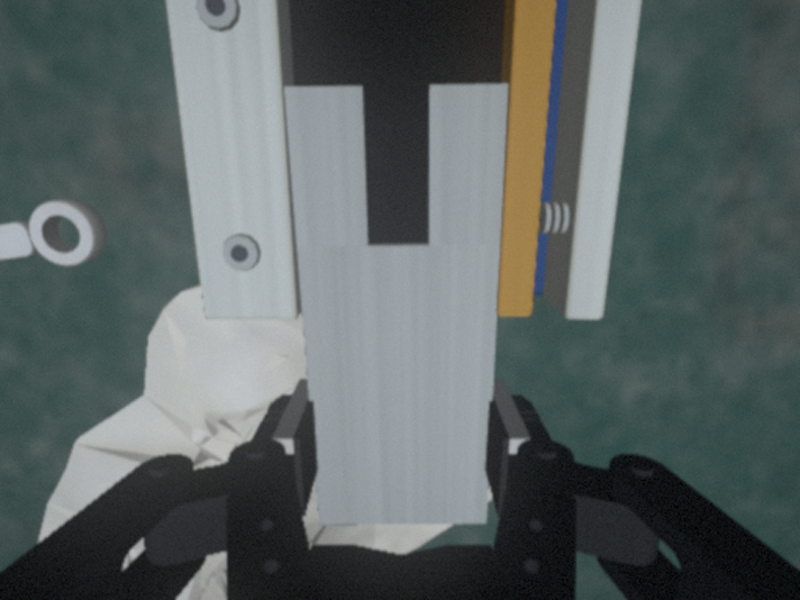

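Request:
move_arm(series=[[[-0.006,0.0011,0,0,0,0,0.04],[-0.008,0.0014,0,0,0,0,0.04],[-0.01,0.0018,0,0,0,0,0.04],[-0.01,0.0018,0,0,0,0,0.04],[-0.01,0.0018,0,0,0,0,0.04],[-0.01,0.0018,0,0,0,0,0.04],[-0.01,0.0018,0,0,0,0,0.04],[0,0,0,0,0,0,0.04]]], newtons=80)

```text
clock: 8.38
position: [0.3931, -0.1799, 0.0537]
ee_rot: [-0.001, 0.996, -0.09, -0.002]
contact_force: [-0.3, 0.1, -1.3]
width: 0.0469
```

```bash
python3 - <<'E'
from h import *
snap('wrist','w8');s=manip.get_state();print(s['position'],s['contact_force'],s['moment'],s['width'])
a=cv2.imread('pics/w8.png');cv2.imwrite('pics/w8c.png',cv2.resize(a,(800,600),interpolation=cv2.INTER_CUBIC))
E
```

```text
[ 0.39494841 -0.18068616  0.05397792] [ 0.40728429 -0.39784706 -0.65833649] [ 0.01243029  0.06561374 -0.02499212] 0.047312209539365054
```

View pics/w8c.png

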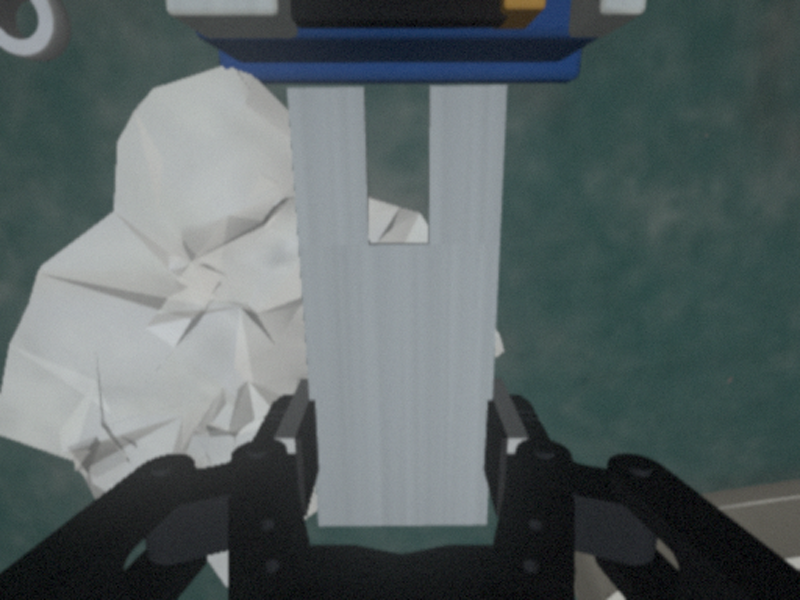

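Request:
move_arm(series=[[[0,0,0.01,0,0,0,0.04],[0,0,0.02,0,0,0,0.04],[0,0.005,0.025,0,0,0,0.04],[0,0.01,0.025,0,0,0,0.04],[0,0.02,0.015,0,0,0,0.04],[0,0.025,0.005,0,0,0,0.04],[0.004,0.028,0,0,0,0.003,0.04],[0.004,0.028,0,0,0,0.003,0.04],[0.004,0.028,0,0,0,0.003,0.04],[0.004,0.028,0,0,0,0.003,0.04],[0.004,0.028,0,0,0,0.003,0.04],[0.004,0.028,0,0,0,0.003,0.04],[0.004,0.028,0,0,0,0.003,0.04],[0.004,0.028,0,0,0,0.003,0.04],[0.004,0.025,0,0,0,0.003,0.04],[0.004,0.02,0,0,0,0.003,0.04],[0.004,0.015,0,0,0,0,0.04],[0,0.005,0,0,0,0,0.04],[0,0,0,0,0,0,0.04],[0,0,0,0,0,0,0.04]]])

```text
clock: 10.1
position: [0.4408, 0.1673, 0.154]
ee_rot: [0.001, 0.997, -0.075, -0.0]
contact_force: [-0.0, -0.6, -1.7]
width: 0.0472
```

```bash
python3 - <<'E'
from h import *
snap('wrist','w9');s=manip.get_state();print(s['position'],s['ee_rot'],s['contact_force'],s['moment'],s['width'])
a=cv2.imread('pics/w9.png');cv2.imwrite('pics/w9c.png',cv2.resize(a,(800,600),interpolation=cv2.INTER_CUBIC))
E
```

```text
[0.44072055 0.16697692 0.15402962] [ 5.37058671e-04  9.97172921e-01 -7.51382687e-02 -3.43806804e-04] [ 0.37791124  0.487876   -1.53518511] [ 0.06053847  0.02074339 -0.04279969] 0.047030711675275234
```

View pics/w9c.png

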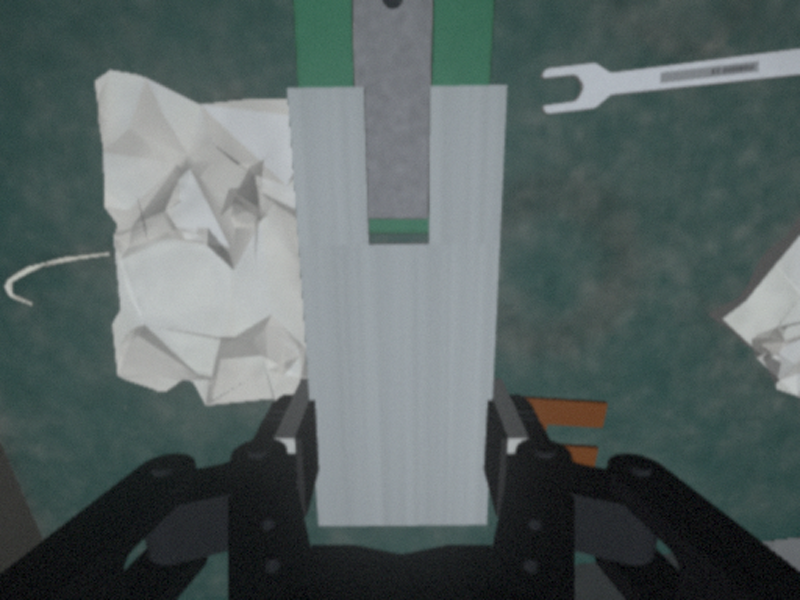

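Request:
move_arm(series=[[[0.01,-0.0014,0,0,0,0,0.04],[0.02,-0.0028,0,0,0,0,0.04],[0.015,-0.002,0,0,0,0,0.04],[0.005,-0.0008,0,0,0,0,0.04],[0,0,0,0,0,0,0.04],[0,0,0,0,0,0,0.04]]])

```text
clock: 10.65
position: [0.4906, 0.1601, 0.1539]
ee_rot: [0.0, 0.997, -0.076, -0.001]
contact_force: [-0.9, -0.2, -0.3]
width: 0.047
```

```bash
python3 - <<'E'
from h import *
snap('wrist','w10');s=manip.get_state();print(s['position'],s['ee_rot'],s['contact_force'],s['moment'],s['width'])
a=cv2.imread('pics/w10.png');cv2.imwrite('pics/w10c.png',cv2.resize(a[0:180,140:370],None,fx=3.3,fy=3.3,interpolation=cv2.INTER_CUBIC))
E
```

```text
[0.4900748  0.160306   0.15394405] [ 2.18071362e-04  9.97151221e-01 -7.54224553e-02 -9.21207268e-04] [ 0.03595908 -0.25509424 -1.74438062] [ 0.00771904  0.0139599  -0.02672408] 0.04741856678245497
```

View pics/w10c.png

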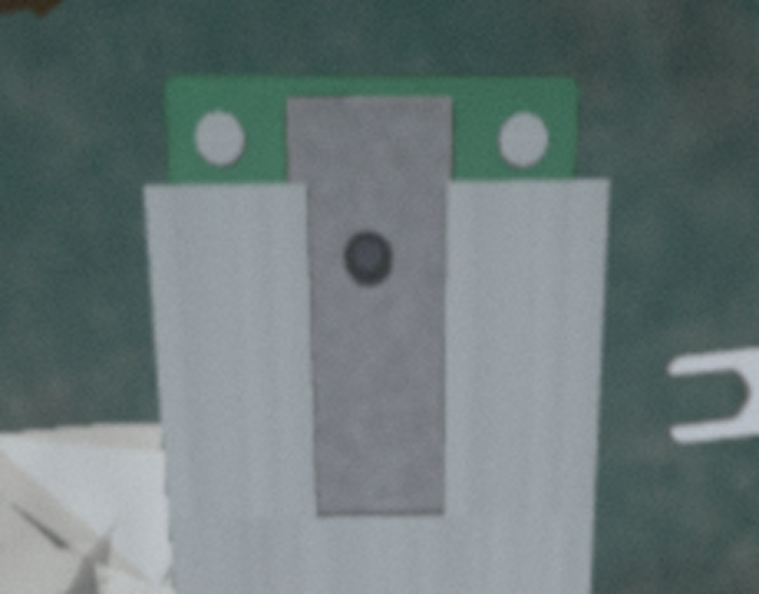

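```bash
python3 - <<'E'
from h import *
f=lambda *p:(np.array(p)+.5)/3.3-.5+np.array([140,0])
zt=.1539+.0108
S=back('w10',f((145,185),(610,180),(305,184.5),(449,181),(317,516),(443,515)),zt);print(S.round(4))
print('widths',np.linalg.norm(S[0]-S[1]),np.linalg.norm(S[4]-S[5]),'depth',np.linalg.norm(S[2]-S[4]))
n=S[0]-S[1];sy=ang([n[1],-n[0]]);print('shim yaw from back edge',sy, 'slot side',ang(S[2]-S[4]),ang(S[3]-S[5]))
B=back('w10',f((287,97),(452,97)),.05);n=B[0]-B[1];print('block',B.round(4),np.linalg.norm(n),ang([n[1],-n[0]]))
G=back('w10',f((167,77),(577,77)),.01);n=G[0]-G[1];print('base',G.round(4),np.linalg.norm(n),ang([n[1],-n[0]]))
a=np.radians(-8.7);u=np.array([np.cos(a),np.sin(a),0])
for m,d in ((B.mean(0),33),(G.mean(0),45)): print('stud pred',m-u*d/1000)
print('stud px', back('w10',f((368,258)),[.072]),back('w10',f((368,258)),[.06]))
s=manip.get_state();R=Ro.from_quat(np.r_[s['ee_rot'][1:],s['ee_rot'][0]]).as_matrix();print('tool yaw',ang(R[:,0]),'z axis',R[:,2])
se=(S[4]+S[5])/2;print('slot end in tool',R.T@(se-s['position']))
d=np.load('pics/w8.npz')
q=back('w8',(np.array([[318,525],[487,525],[369,243],[429,243],[287,86],[507,85]])+.5)/1.5625-.5,.0648)
R8=Ro.from_quat(np.r_[d['rot'][1:],d['rot'][0]]).as_matrix();print('w8 tool',((q-d['pos'])@R8).round(4))
print('top-based foot', 'block c .5496,.1536; base c .549 .1535')
E
```

```text
[[0.5838 0.1708 0.1647]
 [0.5767 0.1215 0.1647]
 [0.5812 0.1538 0.1647]
 [0.5792 0.1386 0.1647]
 [0.5459 0.1586 0.1647]
 [0.5438 0.144  0.1647]]
widths 0.04973903612842078 0.014731134510153218 depth 0.035639152061921364
shim yaw from back edge -8.118354760288295 slot side -7.709626122106197 -8.791079005698133
block [[0.6139 0.1604 0.05  ]
 [0.6088 0.1272 0.05  ]] 0.03359542413610906 -8.683074314230264
base [[0.6307 0.1898 0.01  ]
 [0.6161 0.0938 0.01  ]] 0.09714012360987767 -8.68276472138152
stud pred [0.57871494 0.14874991 0.05      ]
stud pred [0.57893446 0.14863285 0.01      ]
stud px [[0.57948572 0.14874621 0.072     ]] [[0.5803342  0.14880015 0.06      ]]
tool yaw -8.651025471643774 z axis [-1.87006086e-03 -2.95940822e-04 -9.99998208e-01]
slot end in tool [ 0.05548849  0.00063279 -0.01085572]
w8 tool [[-0.0285 -0.0234 -0.011 ]
 [-0.0284  0.0265 -0.011 ]
 [ 0.0553 -0.0068 -0.0114]
 [ 0.0553  0.008  -0.0114]
 [ 0.0907 -0.0245 -0.0115]
 [ 0.0909  0.0249 -0.0116]]
top-based foot block c .5496,.1536; base c .549 .1535
```

Request:
move_arm(series=[[[0.0104,0.0001,-0.01,0,0,-0.005,0.04],[0.0104,0.0001,-0.02,0,0,-0.0055,0.04],[0,0,-0.02,0,0,0,0.04],[0,0,-0.015,0,0,0,0.04],[0,0,-0.01,0,0,0,0.04],[0,0,0,0,0,0,0.04],[0,0,0,0,0,0,0.04]]])

```text
clock: 11.28
position: [0.5116, 0.1611, 0.0787]
ee_rot: [0.0, 0.997, -0.08, -0.001]
contact_force: [0.4, 0.1, -1.3]
width: 0.0472
```

```bash
python3 - <<'E'
from h import *
snap('wrist','w11');s=manip.get_state();print(s['position'],s['ee_rot'],s['contact_force'],s['moment'],s['width'])
snap('scene','s11')
a=cv2.imread('pics/w11.png');cv2.imwrite('pics/w11c.png',cv2.resize(a,(800,600),interpolation=cv2.INTER_CUBIC))
a=cv2.imread('pics/s11.png');cv2.imwrite('pics/s11c.png',cv2.resize(a[150:310,80:280],None,fx=3.5,fy=3.5,interpolation=cv2.INTER_CUBIC))
E
```

```text
[0.51228349 0.16118877 0.07954108] [-4.86653696e-05  9.96779989e-01 -8.01842500e-02  3.70677174e-04] [-0.33959368  0.51896326 -1.06579889] [ 0.02656755 -0.04216863  0.05483933] 0.04704223411523942
```

View pics/w11c.png

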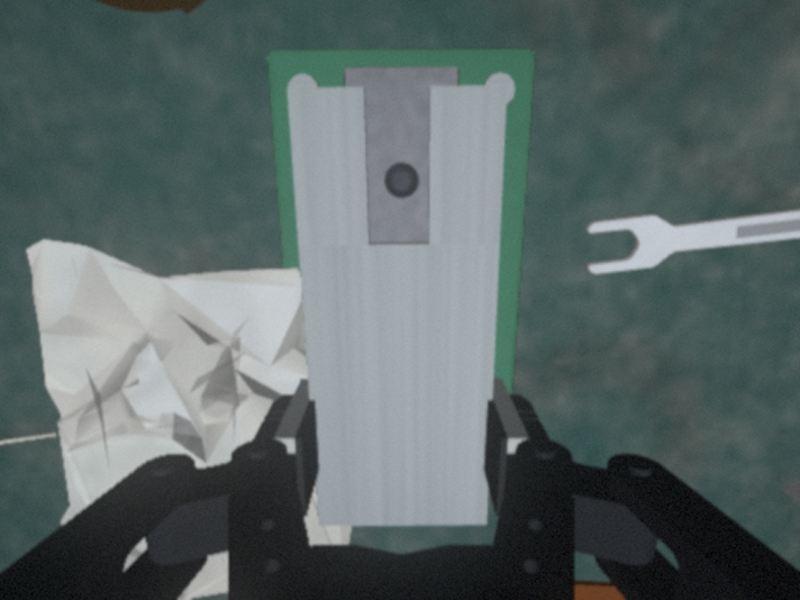

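View pics/s11c.png

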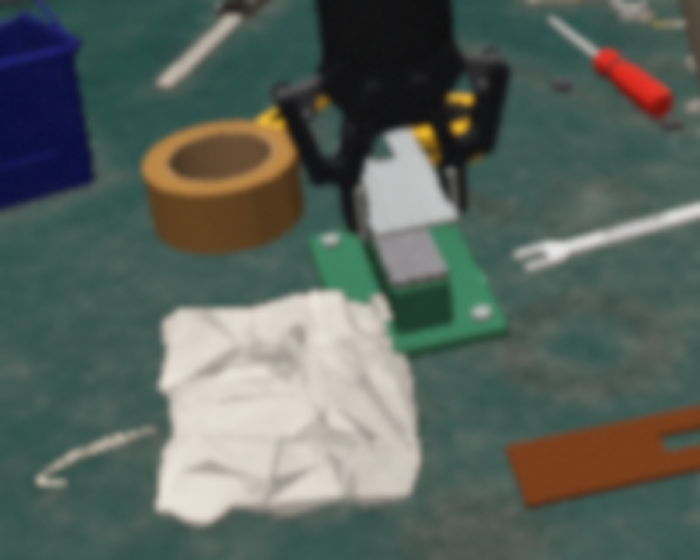

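```bash
python3 - <<'E'
from h import *
w=lambda p:(np.array(p)+.5)/1.5625-.5
sc=lambda p:(np.array(p)+.5)/3.5-.5+np.array([80,150])
tf=lambda p:(np.array(p)+.5)/7.5-.5+np.array([150,165])
tc=lambda p:(np.array(p)+.5)/3-.5+np.array([100,150])
def T(n,*o):
    X=tri(o);print(n,X.round(4),[np.round(proj(f,X)[0]-u,1).tolist() for f,u in o])
T('UL',('w11',w((40,242))),('top0',tc((90,130))))
T('UL',('w9',w((100,72))),('top0',tc((90,130))))
T('UR s-top',('s11',sc((385,297))),('top0',tf((175,350))))
T('UR s-top',('s11',sc((385,297))),('top0',tf((130,285))))
T('LR',('w9',w((207,403))),('top0',tc((165,383))))
T('LR s',('s11',sc((415,480))),('top0',tc((165,383))))
T('peak',('w9',w((233,265))),('top0',tc((125,248))))
# stud vs slot in w11
s=np.load('pics/w11.npz');p=s['pos'];zt=p[2]+.0108
print('slot end',back('w11',w((399.5,243)),zt),'stud',back('w11',w((401,180)),.072))
q=back('w11',np.array([w((288,86)),w((506,86))]),zt);n=q[0]-q[1];print('shim yaw',ang([n[1],-n[0]]))
q=back('w11',np.array([w((345,67)),w((458,67))]),.05);n=q[0]-q[1];print('block yaw',ang([n[1],-n[0]]),q.mean(0))
q=back('w11',np.array([w((269,51)),w((534,50))]),.01);n=q[0]-q[1];print('base yaw',ang([n[1],-n[0]]),q.mean(0))
E
```

```text
UL [0.5772 0.2917 0.019 ] [[0.4, 0.5], [-0.0, -0.1]]
UL [0.5738 0.2863 0.0365] [[0.0, -0.1], [-0.0, 0.0]]
UR s-top [0.5275 0.1784 0.0191] [[-1.6, -0.3], [1.3, 0.7]]
UR s-top [0.5444 0.1845 0.0141] [[-6.7, -1.4], [5.4, 3.0]]
LR [0.3831 0.2403 0.0447] [[48.9, 17.5], [-9.7, -6.2]]
LR s [0.3666 0.223  0.012 ] [[-1.0, -0.1], [0.7, 0.4]]
peak [0.476  0.2547 0.0273] [[-4.2, -0.6], [0.8, 0.4]]
slot end [[0.56591141 0.15154514 0.08954446]] stud [[0.58006825 0.14886947 0.072     ]]
shim yaw -9.196250720363397
block yaw -9.19573230861787 [0.6112554  0.14365928 0.05      ]
base yaw -9.000349770002213 [0.62318286 0.14168234 0.01      ]
```

Request:
move_arm(series=[[[0,0,-0.01,0,0,0,0.04],[0,0,-0.012,0,0,0,0.04],[0,0,-0.008,0,0,0,0.04],[0,0,-0.003,0,0,0,0.04],[0,0,0,0,0,0,0.04],[0,0,0,0,0,0,0.04]]])

```text
clock: 11.88
position: [0.512, 0.161, 0.0463]
ee_rot: [0.0, 0.997, -0.08, 0.0]
contact_force: [-0.6, -0.5, -0.2]
width: 0.0471
```

```bash
python3 - <<'E'
from h import *
snap('wrist','w12');s=manip.get_state();print(s['position'],s['ee_rot'],s['contact_force'],s['moment'],s['width'])
a=cv2.imread('pics/w12.png');cv2.imwrite('pics/w12c.png',cv2.resize(a,(800,600),interpolation=cv2.INTER_CUBIC))
E
```

```text
[0.51228028 0.16111066 0.04655153] [-6.30659563e-05  9.96772369e-01 -8.02788132e-02  3.91303640e-04] [ 0.33058477 -0.05493842 -0.37757742] [0.00269849 0.04421508 0.03716447] 0.04753239283496586
```

View pics/w12c.png

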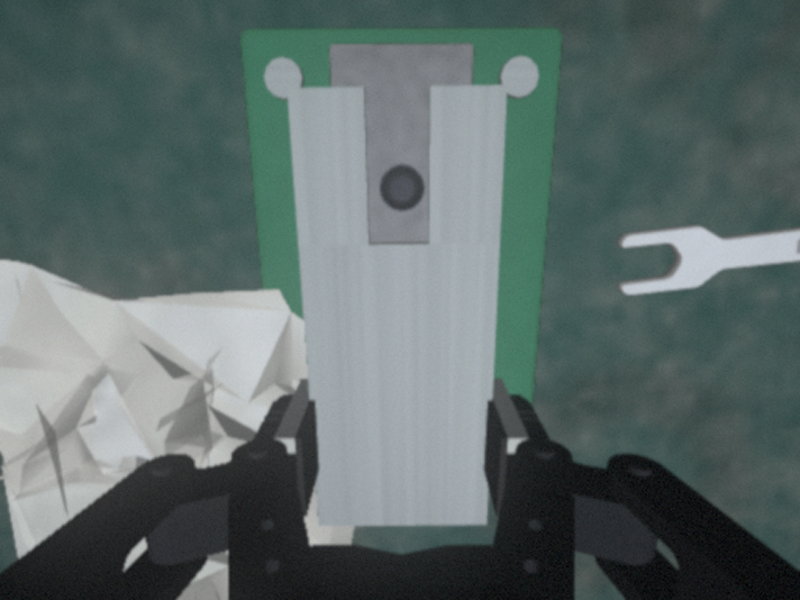

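Request:
move_arm(series=[[[0,0,-0.002,0,0,0,0.04],[0,0,-0.001,0,0,0,0.04],[0,0,-0.0005,0,0,0,0.04],[0,0,0,0,0,0,0.04]]])

```text
clock: 12.27
position: [0.5123, 0.1611, 0.0434]
ee_rot: [-0.0, 0.997, -0.08, 0.001]
contact_force: [-0.6, 0.1, 3.0]
width: 0.0475
```

Request:
move_arm(series=[[[0.002,-0.0003,0,0,0,0,0.04],[0.002,-0.0003,0,0,0,0,0.04],[0.002,-0.0003,0,0,0,0,0.04],[0.002,-0.0003,0,0,0,0,0.04],[0,0,0,0,0,0,0.04]]])

```text
clock: 12.68
position: [0.518, 0.1601, 0.0433]
ee_rot: [-0.0, 0.997, -0.08, -0.002]
contact_force: [-4.9, 1.0, 8.5]
width: 0.0472
```

Request:
move_arm(series=[[[0.001,-0.0002,0,0,0,0,0.04],[0,0,0,0,0,0,0.04]]])

```text
clock: 12.85
position: [0.5185, 0.16, 0.0433]
ee_rot: [-0.0, 0.997, -0.08, -0.002]
contact_force: [-5.8, 0.1, 9.3]
width: 0.0472
```

Request:
move_arm(series=[[[0,0,0.001,0,0,0,0.04],[0.001,-0.0002,0,0,0,0,0.04],[0.001,-0.0002,0,0,0,0,0.04],[0,0,0,0,0,0,0.04]]])

```text
clock: 13.18
position: [0.5219, 0.1594, 0.0435]
ee_rot: [-0.0, 0.997, -0.08, -0.001]
contact_force: [-3.8, 1.0, 2.0]
width: 0.0471
```

```bash
python3 - <<'E'
from h import *
snap('wrist','w13');s=manip.get_state();print(s['position'],s['ee_rot'],s['contact_force'],s['moment'],s['width'])
a=cv2.imread('pics/w13.png');cv2.imwrite('pics/w13c.png',cv2.resize(a,(800,600),interpolation=cv2.INTER_CUBIC))
E
```

```text
[0.52188052 0.15940817 0.04348259] [ 6.27835517e-06  9.96760396e-01 -8.04197368e-02 -1.17398590e-03] [-3.97987223  1.10146652  2.26197275] [ 0.24409111  0.62001708 -0.01525839] 0.04696964125969045
```

View pics/w13c.png

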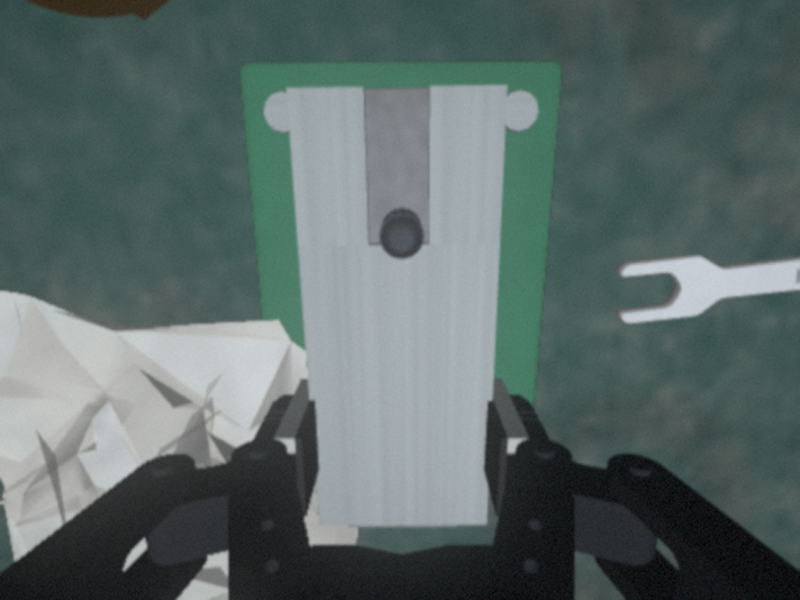

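Request:
move_arm(series=[[[0.0008,-0.0001,0,0,0,0,0.04],[0.0008,-0.0001,0,0,0,0,0.04],[0,0,0,0,0,0,0.04]]])

```text
clock: 13.48
position: [0.5221, 0.1593, 0.0435]
ee_rot: [0.0, 0.997, -0.08, -0.003]
contact_force: [-6.4, 2.1, 3.9]
width: 0.0472
```

Request:
move_arm(series=[[[0.001,-0.0002,0,0,0,0,0.04],[0.001,-0.0002,0,0,0,0,0.04],[0,0,0,0,0,0,0.04],[0,0,0,0,0,0,0.04]]])

```text
clock: 13.82
position: [0.5221, 0.1593, 0.0434]
ee_rot: [0.0, 0.997, -0.081, -0.004]
contact_force: [-10.1, 3.4, 7.2]
width: 0.0471
```

```bash
python3 - <<'E'
from h import *
snap('wrist','w14');s=manip.get_state();print(s['position'],s['ee_rot'],s['contact_force'],s['moment'],s['width'])
a=cv2.imread('pics/w14.png');cv2.imwrite('pics/w14c.png',cv2.resize(a[20:240,140:370],None,fx=3.3,fy=2.7,interpolation=cv2.INTER_CUBIC))
E
```

```text
[0.52216672 0.15925303 0.04339743] [ 1.37274879e-05  9.96740170e-01 -8.05632257e-02 -4.31272212e-03] [-10.00518898   3.62157283   6.57984685] [0.62711777 1.53692312 0.03764364] 0.047040757568910206
```

View pics/w14c.png

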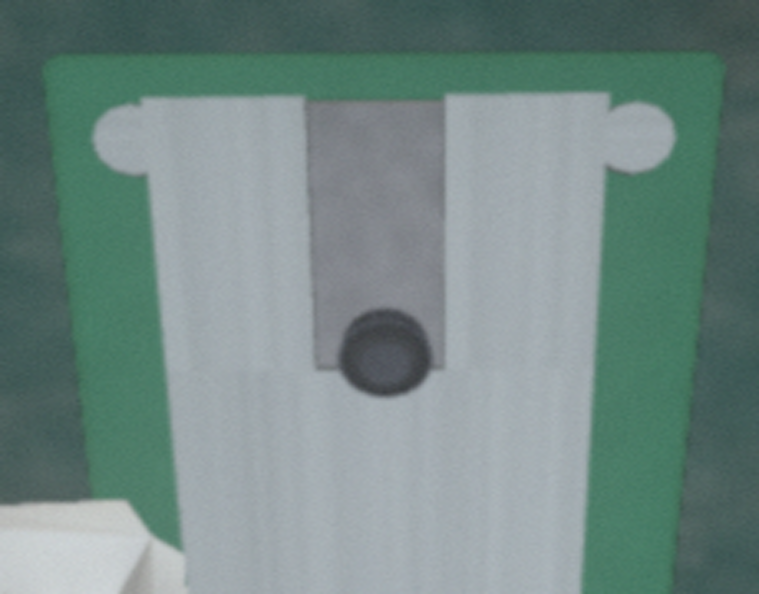

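```bash
python3 - <<'E'
from h import *
f=lambda *p:(np.array(p)+.5)/np.array([3.3,2.7])-.5+np.array([140,20])
def yaw(a,b,z):
    q=back('w14',f(a,b),z);n=q[0]-q[1];return ang([n[1],-n[0]]),q.round(4).tolist()
def side(a,b,z):
    q=back('w14',f(a,b),z);return ang(q[0]-q[1])
print('shim back',yaw((142,98),(609,93),.053))
print('block back',yaw((306,101),(443,100.5),.05))
print('base back',yaw((45,57),(722,55),.01))
l=side((142,98),(186,590),.053);r=side((609,93),(582,590),.053);print('shim sides',l,r,(l+r)/2)
l=side((306,100),(317,368),.053);r=side((445,95),(443,368),.053);print('slot sides',l,r,(l+r)/2)
l=side((48,65),(92,490),.01);r=side((722,65),(671,590),.01);print('base sides',l,r,(l+r)/2)
s=manip.get_state();R=Ro.from_quat(np.r_[s['ee_rot'][1:],s['ee_rot'][0]]).as_matrix();print(ang(R[:,0]))
E
```

```text
shim back (np.float64(-8.5523282275539), [[0.6155, 0.1695, 0.053], [0.6081, 0.1198, 0.053]])
block back (np.float64(-9.005777138805652), [[0.6127, 0.1523, 0.05], [0.6104, 0.1373, 0.05]])
base back (np.float64(-9.05188275805843), [[0.6309, 0.1899, 0.01], [0.6156, 0.094, 0.01]])
shim sides -8.648439180694202 -8.371044939651506 -8.509742060172854
slot sides -8.443800742848401 -8.643692328873575 -8.543746535860988
base sides -9.40628587909315 -8.760466338561992 -9.083376108827572
-9.242145376043545
```

Request:
move_arm(series=[[[-0.002,0.0003,0.0005,0,0,0,0.04],[0,0,0,0,0,-0.005,0.04],[0,0,0,0,0,-0.005,0.04],[0,0,0,0,0,0,0.04],[0,0,0,0,0,0,0.04]]])

```text
clock: 14.28
position: [0.5221, 0.1596, 0.0435]
ee_rot: [-0.0, 0.996, -0.085, -0.002]
contact_force: [-5.2, 4.0, 1.8]
width: 0.0474
```

```bash
python3 - <<'E'
from h import *
snap('wrist','w15');s=manip.get_state();print(s['position'],s['ee_rot'],s['contact_force'],s['moment'],s['width'])
a=cv2.imread('pics/w15.png');cv2.imwrite('pics/w15c.png',cv2.resize(a[20:240,140:370],None,fx=3.3,fy=2.7,interpolation=cv2.INTER_CUBIC))
E
```

```text
[0.52210106 0.15955603 0.04353198] [-1.40174290e-04  9.96354147e-01 -8.52779896e-02 -2.46140179e-03] [-6.7940259   3.025979    0.97359939] [0.61981816 0.89168695 0.19431103] 0.04720259301952772
```

View pics/w15c.png

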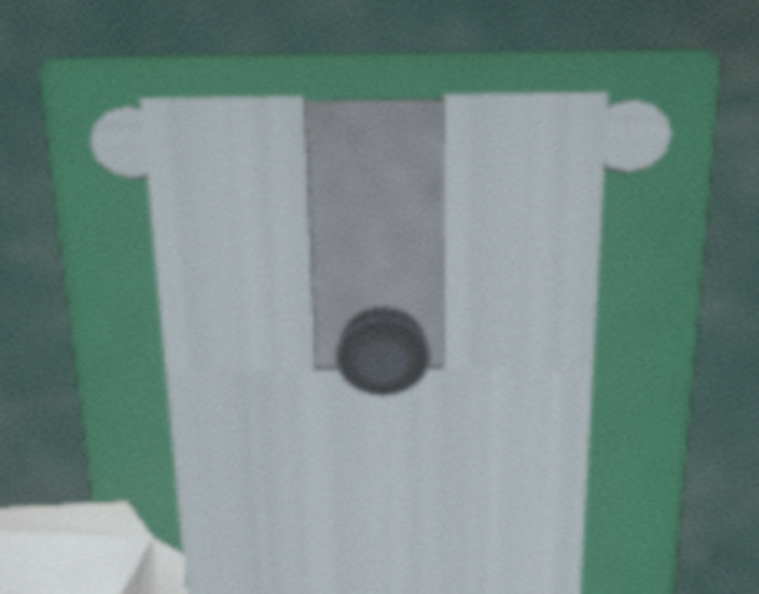

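Request:
move_arm(series=[[[-0.0018,0.0012,0,0,0,0,0.04],[0,0,0,0,0,0,0.04],[0,0,0,0,0,0,0.04]]], newtons=40)

```text
clock: 14.58
position: [0.522, 0.1601, 0.0438]
ee_rot: [0.0, 0.996, -0.085, -0.001]
contact_force: [-2.7, 1.5, -0.3]
width: 0.0476
```

Request:
move_arm(series=[[[0,0,-0.0006,0,0,0,0.04],[0,0,0,0,0,0,0.049],[0,0,0,0,0,0,0.052],[0,0,0,0,0,0,0.056],[0,0,0,0,0,0,0.062],[0,0,0,0,0,0,0.066],[0,0,0,0,0,0,0.066]]], newtons=20)

```text
clock: 15.17
position: [0.5235, 0.1601, 0.0439]
ee_rot: [-0.0, 0.996, -0.085, 0.001]
contact_force: [-0.4, 0.4, 0.3]
width: 0.066
```

```bash
python3 - <<'E'
from h import *
snap('wrist','w16');s=manip.get_state();print(s['position'],s['ee_rot'],s['contact_force'],s['moment'],s['width'])
a=cv2.imread('pics/w16.png');cv2.imwrite('pics/w16c.png',cv2.resize(a,(800,600),interpolation=cv2.INTER_CUBIC))
E
```

```text
[0.52329215 0.16007656 0.04387775] [-3.97229705e-05  9.96354332e-01 -8.53092525e-02  6.12470475e-04] [-0.81862203 -0.93340595  0.29413089] [-0.01279696 -0.01028094  0.01828539] 0.06607919045750159
```

View pics/w16c.png

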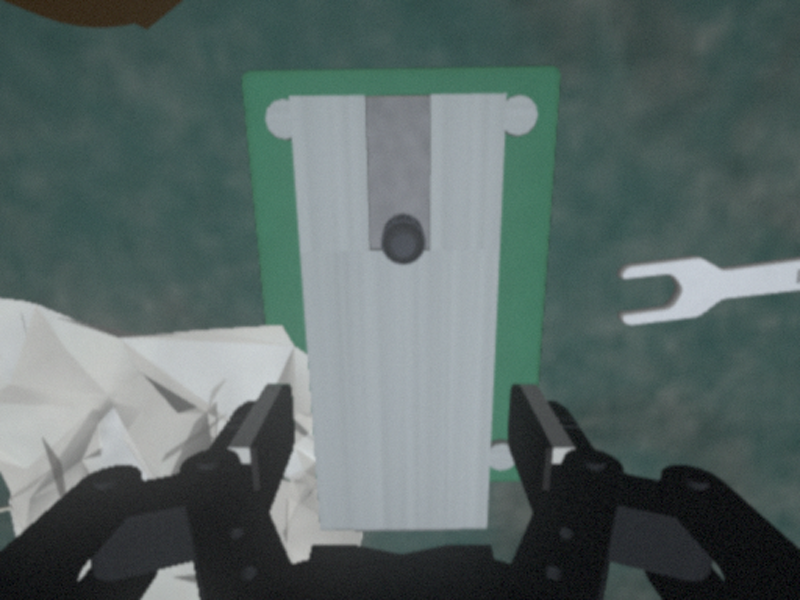

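Released, and the shim lies on the foot with the stud in its slot. Next I raise straight up and look.

Request:
move_arm(series=[[[0,0,0.005,0,0,0,0.066],[0,0,0.015,0,0,0,0.066],[0,0,0.03,0,0,0,0.066],[0,0,0.03,0,0,0,0.066],[0,0,0.025,0,0,0,0.066],[0,0,0.015,0,0,0,0.066],[0,0,0,0,0,0,0.066],[0,0,0,0,0,0,0.066]]])

```text
clock: 15.88
position: [0.5231, 0.1602, 0.1646]
ee_rot: [-0.0, 0.996, -0.085, 0.001]
contact_force: [-0.2, -0.5, -1.5]
width: 0.0659
```

```bash
python3 - <<'E'
from h import *
snap('wrist','w17');s=manip.get_state();print(s['position'],s['ee_rot'],s['contact_force'],s['width'])
a=cv2.imread('pics/w17.png');cv2.imwrite('pics/w17c.png',cv2.resize(a[60:270,165:345],None,fx=2.8,fy=2.8,interpolation=cv2.INTER_CUBIC))
snap('scene','s17')
a=cv2.imread('pics/s17.png');cv2.imwrite('pics/s17c.png',cv2.resize(a[170:270,150:270],None,fx=5.5,fy=5.5,interpolation=cv2.INTER_CUBIC))
E
```

```text
[0.52223314 0.16004533 0.16335909] [ 9.99700313e-05  9.96361024e-01 -8.52330506e-02 -1.65425677e-04] [ 0.61406359 -0.37634977 -0.80694368] 0.0658138256372479
```

View pics/w17c.png

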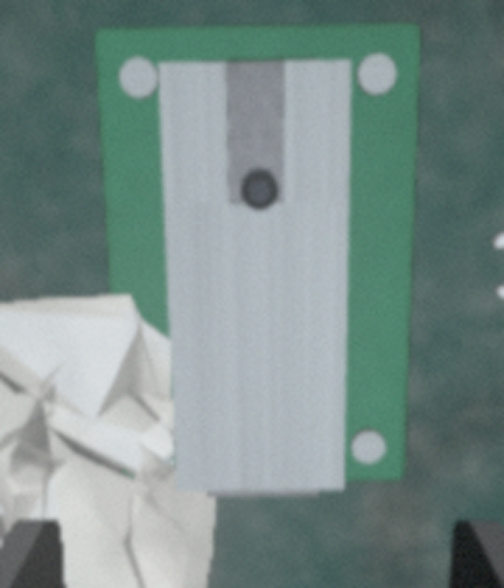

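View pics/s17c.png

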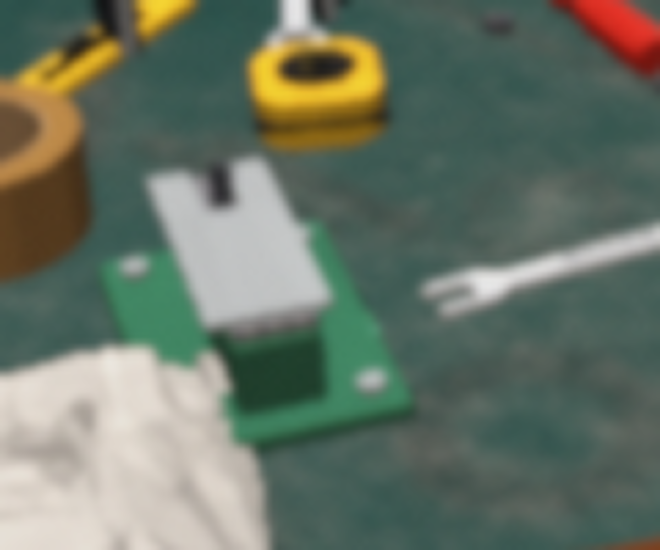

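```bash
python3 - <<'E'
from h import *
f=lambda *p:(np.array(p)+.5)/2.8-.5+np.array([165,60])
q=back('w17',f((159,62),(351,59.5),(176,491),(345,489)),.053)
n=q[0]-q[1];print('shim yaw back',ang([n[1],-n[0]]),'sides',ang(q[0]-q[2]),ang(q[1]-q[3]),np.linalg.norm(n),np.linalg.norm(q[0]-q[2]));c=q.mean(0);print('centre',c)
b=back('w17',f((96,31),(419,26)),.01);n=b[0]-b[1];print('base yaw',ang([n[1],-n[0]]))
b2=back('w17',f((419,27),(402,479)),.01);print('base side',ang(b2[0]-b2[1]),np.linalg.norm(b2[0]-b2[1]))
se=back('w17',f((256.5,203)),.053);print('slot end',se)
st=back('w17',f((259,188)),.072);print('stud tip',st)
a=np.radians(-9.2);u=np.array([np.cos(a),np.sin(a),0]);v=np.array([-u[1],u[0],0])
print('along/lat stud-slotend',(st-se)@u,(st-se)@v,'stud-centre',(st-c)@u,(st-c)@v)
m=b.mean(0);print('from base rear: stud',(m-u*.045))
E
```

```text
shim yaw back -9.07975236377921 sides -9.176391603412622 -8.882734285155323 0.04979293174064784 0.1203892070922796
centre [0.55198484 0.15391551 0.053     ]
base yaw -8.956999843918336
base side -9.086020008024715 0.14697511624420642
slot end [[0.57563555 0.150234   0.053     ]]
stud tip [[0.58073601 0.1487011  0.072     ]]
along/lat stud-slotend [0.00527993] [-0.00069771] stud-centre [0.02921501] [-0.00055056]
from base rear: stud [0.57860082 0.14904685 0.01      ]
```

```bash
python3 -c "
from rig import manip
print(manip.sign_off())"
```

```text
the job is handed in; nothing more can be done
None
```

The steel shim is on the green foot with its slot pushed home against the stud and its solid end towards the front. I handed the job in at about 16 s of robot time.

**What I did:** I pressed the shim with the closed fingertips and slid it about 50 mm out of the tray. The readings during the slide were 8 to 13 N, and the images show no slip. Then I pinched it by its sides where it overhung, drew it clear and carried it over. I lowered it with the stud in the slot, pushed it up to the stud, trimmed its angle, let go and raised the gripper clear.

**Last checks:**
- **Home:** at the push, the force along the foot rose to 10 N while the position stayed put. After release, the stud sat in the same place relative to the slot end.
- **Square:** the shim measures −8.9° to −9.2° across its edges, and the foot about −9.0°.
- **Flat:** the scene picture shows it lying flat on the grey top.
- **Clear:** the gripper is about 0.1 m above the shim, touching nothing. I did not go near the tools.

**Disagreements:** in the last picture the stud is 29.2 mm from the shim's centre, where home is 28.5 mm. Taking the stud from the foot's rear edge gives about 27 mm. Camera calibration is only good to about 2 mm, so I relied on the contact force. The stud also sits about 0.6 mm off the slot's centre line, inside the 3 mm clearance each side.

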